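# Snap the filament tub shut

## Robot

A 7-joint arm with a two-finger parallel gripper is mounted at the origin on the work surface. World frame = base frame: x ahead of the robot, y to its left, z up, the work surface at z = 0. Lengths are in m, angles in degrees, forces in N, time in s.
With the tool pointing down it reaches from about 0.425 to 0.875 m from the base axis. Payload 4.7 kg.
Tool frame: the origin (TCP) lies between the finger pads; the fingertips stand 8 mm ahead of it and the grasp point (between the pads) lies 11 mm behind it (env.tip_extent is the distance from the TCP to the fingertips, in m); z points along the fingers, y is the line along which they close (so a half turn about z gives the same grasp; the last joint's range is limited). The gripper opens to 87 mm and grips with 3 to 60 N. Pads are 19 mm wide; open, the fingers measure 117 mm over their backs; the gripper's body (75 mm by 190 mm) begins 51 mm behind the grasp point.
Start: joints at [71.969, 18.392, -4.016, 83.108, 1.295, 78.541, -3.26], TCP at [0.21, -0.615, 0.231] pointing down, gripper open.
Joint ranges: [-163.93, 163.93], [-17.29, 119.83], [-79.2, 71.16], [3.27, 140.29], [-89.18, 269.18], [5.43, 117.66], [-154.24, 154.24]. Speed limits (degrees/s): [147.25, 147.25, 180, 180, 180, 180, 180].

## Interface

Orientations are given as [roll, pitch, yaw] about the fixed x, y, z axes, in that order (R = Rz(yaw) Ry(pitch) Rx(roll)).
In Python, from cell import sensors, vision, workorder, env gives the robot as it stands.
- The arm moves only by the tool drive_tool, never from a script. Its argument "moves" is a list of rows, each an object of numbers: "x", "y", "z": the shift along the tool's x, y, z in mm; "rx", "ry", "rz": the turn, a rotation vector about the tool's x, y, z in rad; "fingers": the closure, from -1 (fully open) to 1 (shut). In form: [{"x": .., "y": .., "z": .., "rx": .., "ry": .., "rz": .., "fingers": ..}, ...]. A call has 1 to 20 rows; each row is the pose to reach, as a shift and turn from the pose commanded when the call began, along the tool's axes at that moment; what a row does not reach only later rows make up. A row lasts 1/8 s, in which the tool goes at most 62.5 mm and 10.7 degrees, less where a joint would pass 70% of its speed; a pose out of reach is approached as far as the arm can. A call with a gripper value outside its range is refused whole. The fingers move at their own pace and stop on an object; "force" is the grip in N (left out, the last holds). Time passes only in rows, so rows that repeat a pose let the fingers close. It gives the time, the measured TCP pose, the force, the opening and the grip force at its end, in the units of the state.
- sensors.get_obs(): the state, without advancing time (a new reading comes with each control period).
- vision.read_camera(name): name is "scene" or "top"; returns a dict with "image" (384x512x3 uint8, red, green, blue), "fx", "fy", "cx", "cy" (pixels), "R" (3x3) and "t" (3): a world point X has camera coordinates R X + t. Camera axes: x right, y down, z forward; pixel columns grow to the right and rows downward; lengths in m; the calibration is good to about 2 mm. A picture is of the moment at which its call begins. There is no depth.
- workorder.sign_off(): hands the job in; it is judged then, once.
The state is a dict: "time_s": time; "qpos": joint angles; "joint_velocities": joint speeds; "effort": joint torques, N m; "tool_pos": TCP position; "tool_rot": TCP orientation; "force": force on the tool from outside, world axes, zero at the start; "wrist_torque": the same for the moment, N m; "grip_width": finger opening in m; "grasp_force": force on a finger pad.
Only numpy, scipy, OpenCV 4.12 (cv2) and the standard library are available. Lean on these libraries where they do the work, as an engineer would, in place of code of your own. Each camera call takes 0.05 s, during which the arm holds its last target. There are 200 camera calls.

## Task

The lid lies on the filament tub but its rim is still riding up on most or all of the way round: press down around the rim with the fingertips, section by section, until all six sections have clicked fully shut. Keep the tub standing where it is: do not pick up, tip or shove the tub or its lid, press firmly but without crushing it, and leave the printed ducks, the cube and the jar alone.

Things in the scene. Friction and masses are not known exactly. Their poses are not given: they have to be found in the camera images.
- tub: Low round clear tub holding a spool of orange filament, blue snap lid laid on it; loose on the bench, about 0.5 kg in all. Base 152 mm across, lid 174 mm. Origin: centre of its underside on the bench, z up. Seen from above the lid's six rim sections, 60 degrees each, are numbered anticlockwise; the middle of section 1 lies along the tub's own x axis, section 2 at 60 degrees, and so on.
- lid_mid (a point): Centre of the lid's flat sunken middle panel, 116 mm across, 70 mm above the bench. Around it runs the lid's rim, from 63 to 87 mm off the centre, its top 78 mm above the bench where it is shut. Narrow notches part the rim into six sections. Pressing the panel does nothing; over 60 N anywhere crushes the tub.
- section1 (a joint): Rim section 1 of the lid, hinged along its inner edge, in rad: 0 = riding up (outer edge 7 mm higher than shut), 0.30 = shut, its lip caught under the tub's rim. Let go short of half way it springs back up; past half way it clicks shut and stays. The click takes about 9 N straight down at the thumb ribs; pressing a section that is already shut does no harm. Sections do not move one another.
- press1 (a point): Middle of the thumb ribs (three short white lines) on top of rim section 1, 79 mm from the tub's axis; 78 mm above the bench when shut, about 83 mm when riding up.
- section2 (a joint): Rim section 2 of the lid, hinged along its inner edge, in rad: 0 = riding up (outer edge 7 mm higher than shut), 0.30 = shut, its lip caught under the tub's rim. Let go short of half way it springs back up; past half way it clicks shut and stays. The click takes about 9 N straight down at the thumb ribs; pressing a section that is already shut does no harm. Sections do not move one another.
- press2 (a point): Middle of the thumb ribs (three short white lines) on top of rim section 2, 79 mm from the tub's axis; 78 mm above the bench when shut, about 83 mm when riding up.
- section3 (a joint): Rim section 3 of the lid, hinged along its inner edge, in rad: 0 = riding up (outer edge 7 mm higher than shut), 0.30 = shut, its lip caught under the tub's rim. Let go short of half way it springs back up; past half way it clicks shut and stays. The click takes about 9 N straight down at the thumb ribs; pressing a section that is already shut does no harm. Sections do not move one another.
- press3 (a point): Middle of the thumb ribs (three short white lines) on top of rim section 3, 79 mm from the tub's axis; 78 mm above the bench when shut, about 83 mm when riding up.
- section4 (a joint): Rim section 4 of the lid, hinged along its inner edge, in rad: 0 = riding up (outer edge 7 mm higher than shut), 0.30 = shut, its lip caught under the tub's rim. Let go short of half way it springs back up; past half way it clicks shut and stays. The click takes about 9 N straight down at the thumb ribs; pressing a section that is already shut does no harm. Sections do not move one another.
- press4 (a point): Middle of the thumb ribs (three short white lines) on top of rim section 4, 79 mm from the tub's axis; 78 mm above the bench when shut, about 83 mm when riding up.
- section5 (a joint): Rim section 5 of the lid, hinged along its inner edge, in rad: 0 = riding up (outer edge 7 mm higher than shut), 0.30 = shut, its lip caught under the tub's rim. Let go short of half way it springs back up; past half way it clicks shut and stays. The click takes about 9 N straight down at the thumb ribs; pressing a section that is already shut does no harm. Sections do not move one another.
- press5 (a point): Middle of the thumb ribs (three short white lines) on top of rim section 5, 79 mm from the tub's axis; 78 mm above the bench when shut, about 83 mm when riding up.
- section6 (a joint): Rim section 6 of the lid, hinged along its inner edge, in rad: 0 = riding up (outer edge 7 mm higher than shut), 0.30 = shut, its lip caught under the tub's rim. Let go short of half way it springs back up; past half way it clicks shut and stays. The click takes about 9 N straight down at the thumb ribs; pressing a section that is already shut does no harm. Sections do not move one another.
- press6 (a point): Middle of the thumb ribs (three short white lines) on top of rim section 6, 79 mm from the tub's axis; 78 mm above the bench when shut, about 83 mm when riding up.
- lid (a joint): Rise of the whole lid out of the tub's mouth, in m: 0 = seated (as at the start); it takes 15 N or more to pull it up.
- plate: Amber build plate taken off the printer, 220 x 220 x 4 mm, fixed to the bench; origin at the centre of its underside.
- duck: Black printed duck on the build plate, 62 mm tall, 44 mm across; origin at the centre of its underside. Leave alone.
- duck_strut: The same duck with its support column still under the beak, on the build plate; origin at the centre of its underside. Leave alone.
- test_cube: Black printed cube, 30 mm, on the build plate; origin at the centre of its underside. Leave alone.
- jar: Amber glass jar of drying beads with a white cap, 52 mm across, 65 mm tall, standing on the bench beyond the tub; origin at the centre of its underside. Leave alone.

How it is judged (in metres and radians):
At the end, for the whole second after the job is handed in: All six rim sections are clicked shut (joint above 0.26 rad of 0.30), the lid seated (risen less than 3 mm), the tub at rest upright on the bench (tilt under 0.05 rad) within 30 mm of where it stood, and the ducks, cube and jar within 20 mm of where they stood (value of joint each of section1, section2, section3, section4, section5, section6 above 0.26 rad and value of joint lid below 0.003 m and angle between tub's own z axis and vertical below 0.05 rad and height (world z) of tub below 0.005 m and distance of tub from where it was at the start of the episode below 0.03 m and linear speed of tub below 0.01 m/s and distance of each of duck, duck_strut, test_cube, jar from where it was at the start of the episode below 0.02 m); the robot touches nothing.
It fails at once if the tub is lifted or tipped (height (world z) of tub above 0.01 m or angle between tub's own z axis and vertical above 0.15 rad).
It fails at once if the tub is shoved more than 30 mm (distance of tub from where it was at the start of the episode above 0.03 m).
It fails at once if the lid is pulled up (value of joint lid above 0.004 m).
It fails at once if the tub or lid is pressed with more than 60 N (contact force between any of the fingers, the arm and tub above 60 N).
It fails at once if a duck, the cube or the jar is moved more than 20 mm or tipped (distance of any of duck, duck_strut, test_cube, jar from where it was at the start of the episode above 0.02 m or angle between any of duck, duck_strut, test_cube, jar's own z axis and vertical above 0.4 rad).
It also fails if it takes over 54 s, if anything falls off the work surface, if the arm or the gripper's body presses on something with over 40 N, if the wrist force passes 120 N, or if a joint passes its speed limit or range.

## Working session

There is one attempt and no reset: what is moved stays moved. The work goes in short steps, Python scripts to look and compute and a tool call to move; the robot and the scene stay as the last step left them, time stands still between calls to the robot, and variables do not carry over. Pictures are saved under pics/ and viewed, at most 10 in all, crops included, and the job is handed in when it is done.

Besides the shell and the picture viewer there is one more tool, called by a JSON object that holds its "fn" and its "kwargs", one argument or row to a line. drive_tool: Moves the arm, as the interface text tells. Its arguments: {"type":"object","properties":{"moves":{"type":"array"},"force":{"type":"number"}},"required":["moves"]}

```bash
mkdir -p pics
python3 - <<'E'
from cell import sensors, vision, env
import cv2
o=sensors.get_obs();print(o['time_s'],o['tool_pos'],o['tool_rot'],o['grip_width'],o['force'],env.tip_extent)
for n in('top','scene'):
    c=vision.read_camera(n);print(n,c['fx'],c['cx'],c['cy'],c['R'],c['t'])
    cv2.imwrite(f'pics/{n}0.png',cv2.resize(c['image'][:,:,::-1],(800,600),interpolation=cv2.INTER_CUBIC))
E
```

```text
0.0 [ 0.20964661 -0.61467342  0.22945289] [-1.79888953e+02  6.11277613e-03  1.88411203e+01] 0.08674844961192944 [ 0.89690488 -0.80379282  0.91274163] 0.008
top 464.50542548819 256.8515410516668 189.91581950906763 [[ 0.00525442 -0.99968531  0.02452884]
 [-0.98888043 -0.00884008 -0.14844984]
 [ 0.14861996 -0.02347608 -0.98861569]] [-0.03975275  0.59999386  1.17320104]
scene 466.59959154188243 256.1364156182381 179.36513074298077 [[-1.52908838e-02  9.99696156e-01 -1.93335148e-02]
 [ 7.62581242e-01 -8.46410157e-04 -6.46891902e-01]
 [-6.46711712e-01 -2.46349246e-02 -7.62336594e-01]] [ 0.03128352 -0.41890623  1.56102117]
```

View pics/top0.png

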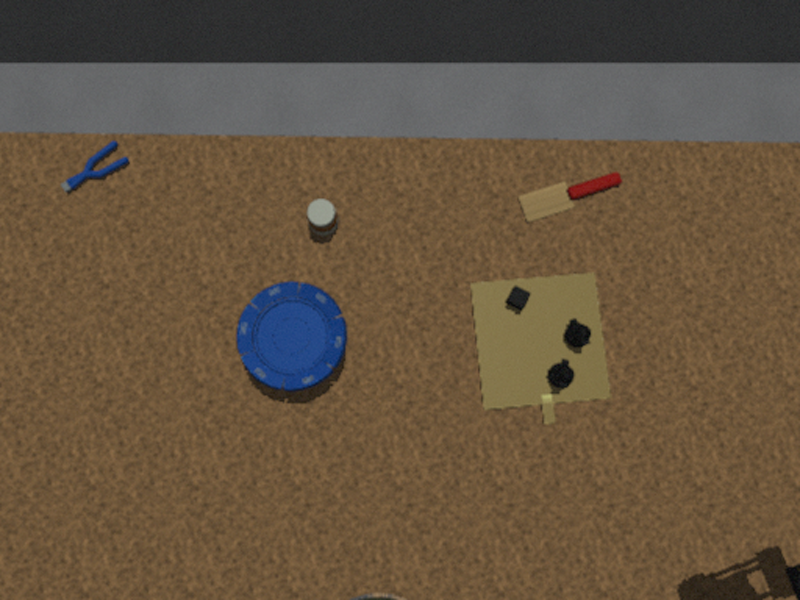

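View pics/scene0.png

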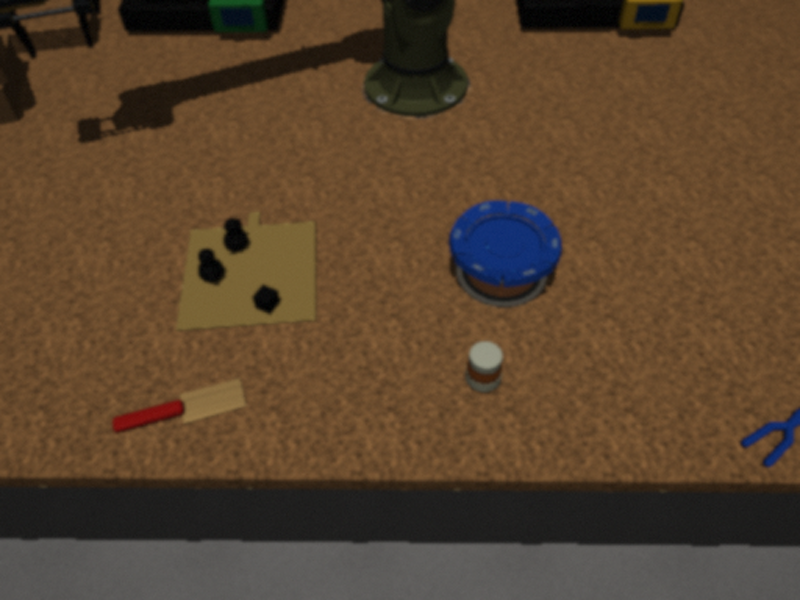

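The top view shows the lid centred near (292,336), the jar at (321,213) and the plate well to the right. Next I'll rectify the lid to its rim plane.

```bash
cat > h.py <<'E'
import numpy as np, cv2
from cell import vision
def ray(c,u,v,z):
    d=c['R'].T@np.array([(u-c['cx'])/c['fx'],(v-c['cy'])/c['fy'],1]); o=-c['R'].T@c['t']
    return o+d*(z-o[2])/d[2]
def proj(c,P):
    q=np.asarray(P)@c['R'].T+c['t']; return np.c_[c['fx']*q[:,0]/q[:,2]+c['cx'],c['fy']*q[:,1]/q[:,2]+c['cy']]
def rect(c,x0,y0,z,half=.1,n=600):
    # up = +x, left = +y
    w=np.float32([[x0+half,y0+half,z],[x0+half,y0-half,z],[x0-half,y0-half,z],[x0-half,y0+half,z]])
    H=cv2.getPerspectiveTransform(np.float32(proj(c,w)),np.float32([[0,0],[n,0],[n,n],[0,n]]))
    return cv2.warpPerspective(c['image'][:,:,::-1],H,(n,n),flags=cv2.INTER_CUBIC)
E
python3 - <<'E'
from h import *
for n,b in(('top',(150,175,230,255)),('scene',(280,120,370,195))):
    c=vision.read_camera(n);im=c['image'].astype(int)
    m=((im[:,:,2]>im[:,:,0]+40)).astype(np.uint8);k=np.zeros_like(m);k[b[1]:b[3],b[0]:b[2]]=1
    cs,_=cv2.findContours(m*k,0,1);e=max(cs,key=cv2.contourArea)
    P=np.array([ray(c,*p,.082)[:2] for p in e[:,0,:].astype(float)])
    ctr,r=cv2.minEnclosingCircle(np.float32(P)*1000);(f)=cv2.fitEllipse(np.float32(P)*1000)
    print(n,ctr,r,f)
    x,y=f[0]
    g=rect(c,x/1000,y/1000,.082);cv2.imwrite(f'pics/r_{n}.png',cv2.convertScaleAbs(g,alpha=1.6))
    j=ray(c,*((321/800*512,212/600*384) if n=='top' else (485/800*512,355/600*384)),.065);print('jar',j)
E
```

```text
top (531.069580078125, 142.4495086669922) 87.74458312988281 ((530.593994140625, 143.08657836914062), (170.53369140625, 171.31427001953125), 106.76858520507812)
jar [0.73972395 0.10040487 0.065     ]
scene (536.3839721679688, 142.83604431152344) 91.1989974975586 ((536.4995727539062, 143.10189819335938), (171.09588623046875, 178.74124145507812), 81.01102447509766)
jar [0.74285405 0.10098104 0.065     ]
```

View pics/r_top.png

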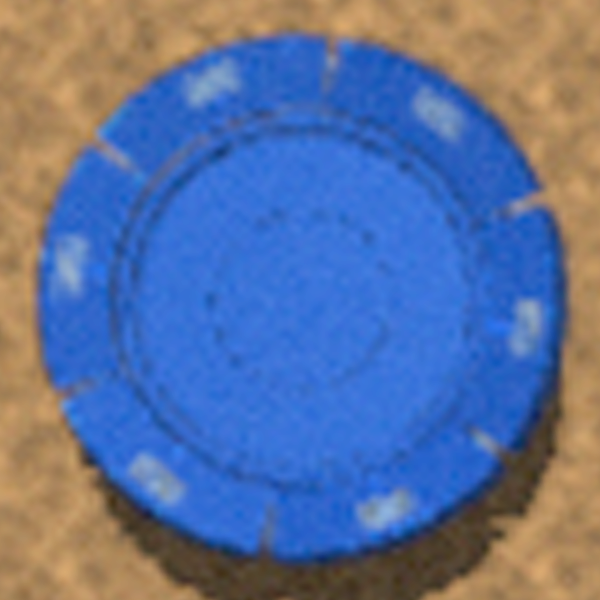

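{"fn": "drive_tool", "kwargs": {
  "moves": [
    {"x":40,"y":-22,"z":0,"fingers":1},
    {"x":85,"y":-45,"z":0,"fingers":1},
    {"x":130,"y":-70,"z":0,"fingers":1},
    {"x":180,"y":-97,"z":0,"fingers":1},
    {"x":230,"y":-124,"z":0,"fingers":1},
    {"x":280,"y":-151,"z":0,"fingers":1},
    {"x":330,"y":-178,"z":0,"fingers":1},
    {"x":375,"y":-204,"z":0,"fingers":1},
    {"x":395,"y":-250,"z":0,"fingers":1},
    {"x":415,"y":-300,"z":0,"fingers":1},
    {"x":437,"y":-350,"z":0,"fingers":1},
    {"x":458,"y":-400,"z":0,"fingers":1},
    {"x":480,"y":-450,"z":10,"fingers":1},
    {"x":501,"y":-500,"z":20,"fingers":1},
    {"x":523,"y":-550,"z":35,"fingers":1},
    {"x":540,"y":-590,"z":55,"fingers":1},
    {"x":551,"y":-613,"z":75,"fingers":1},
    {"x":551,"y":-613,"z":80,"fingers":1},
    {"x":551,"y":-613,"z":80,"fingers":1},
    {"x":551,"y":-613,"z":80,"fingers":1}
  ]
}}

```text
invalid input at $.moves[0]: expected keys x, y, z, rx, ry, rz, fingers
```

{"fn": "drive_tool", "kwargs": {
  "moves": [
    {"x":40,"y":-22,"z":0,"rx":0,"ry":0,"rz":0,"fingers":1},
    {"x":85,"y":-45,"z":0,"rx":0,"ry":0,"rz":0,"fingers":1},
    {"x":130,"y":-70,"z":0,"rx":0,"ry":0,"rz":0,"fingers":1},
    {"x":180,"y":-97,"z":0,"rx":0,"ry":0,"rz":0,"fingers":1},
    {"x":230,"y":-124,"z":0,"rx":0,"ry":0,"rz":0,"fingers":1},
    {"x":280,"y":-151,"z":0,"rx":0,"ry":0,"rz":0,"fingers":1},
    {"x":330,"y":-178,"z":0,"rx":0,"ry":0,"rz":0,"fingers":1},
    {"x":375,"y":-204,"z":0,"rx":0,"ry":0,"rz":0,"fingers":1},
    {"x":395,"y":-250,"z":0,"rx":0,"ry":0,"rz":0,"fingers":1},
    {"x":415,"y":-300,"z":0,"rx":0,"ry":0,"rz":0,"fingers":1},
    {"x":437,"y":-350,"z":0,"rx":0,"ry":0,"rz":0,"fingers":1},
    {"x":458,"y":-400,"z":0,"rx":0,"ry":0,"rz":0,"fingers":1},
    {"x":480,"y":-450,"z":10,"rx":0,"ry":0,"rz":0,"fingers":1},
    {"x":501,"y":-500,"z":20,"rx":0,"ry":0,"rz":0,"fingers":1},
    {"x":523,"y":-550,"z":35,"rx":0,"ry":0,"rz":0,"fingers":1},
    {"x":540,"y":-590,"z":55,"rx":0,"ry":0,"rz":0,"fingers":1},
    {"x":551,"y":-613,"z":75,"rx":0,"ry":0,"rz":0,"fingers":1},
    {"x":551,"y":-613,"z":80,"rx":0,"ry":0,"rz":0,"fingers":1},
    {"x":551,"y":-613,"z":80,"rx":0,"ry":0,"rz":0,"fingers":1},
    {"x":551,"y":-613,"z":80,"rx":0,"ry":0,"rz":0,"fingers":1}
  ]
}}

```text
time_s: 2.7
tool_pos: [0.5341, 0.1412, 0.1512]
tool_rot: [179.9, -0.0, 18.7]
force: [-0.4, 0.3, 0.2]
grip_width: 0.0006
grasp_force: 0.0
```

{"fn": "drive_tool", "kwargs": {
  "moves": [
    {"x":40,"y":-4,"z":20,"rx":0,"ry":0,"rz":0,"fingers":1},
    {"x":77,"y":-7,"z":40,"rx":0,"ry":0,"rz":0,"fingers":1},
    {"x":77,"y":-7,"z":50,"rx":0,"ry":0,"rz":0,"fingers":1},
    {"x":77,"y":-7,"z":54,"rx":0,"ry":0,"rz":0,"fingers":1},
    {"x":77,"y":-7,"z":57,"rx":0,"ry":0,"rz":0,"fingers":1},
    {"x":77,"y":-7,"z":59,"rx":0,"ry":0,"rz":0,"fingers":1},
    {"x":77,"y":-7,"z":61,"rx":0,"ry":0,"rz":0,"fingers":1},
    {"x":77,"y":-7,"z":61,"rx":0,"ry":0,"rz":0,"fingers":1}
  ]
}}

```text
time_s: 3.7
tool_pos: [0.6045, 0.1742, 0.0901]
tool_rot: [180.0, -0.1, 18.8]
force: [-0.2, 0.4, 1.4]
grip_width: 0.0004
grasp_force: 0.5
```

{"fn": "drive_tool", "kwargs": {
  "moves": [
    {"x":0,"y":0,"z":1,"rx":0,"ry":0,"rz":0,"fingers":1},
    {"x":0,"y":0,"z":2,"rx":0,"ry":0,"rz":0,"fingers":1},
    {"x":0,"y":0,"z":3,"rx":0,"ry":0,"rz":0,"fingers":1},
    {"x":0,"y":0,"z":3,"rx":0,"ry":0,"rz":0,"fingers":1}
  ]
}}

```text
time_s: 4.2
tool_pos: [0.6036, 0.1745, 0.0865]
tool_rot: [-180.0, 0.1, 18.9]
force: [-1.7, 0.4, 2.9]
grip_width: 0.0004
grasp_force: 1.5
```

{"fn": "drive_tool", "kwargs": {
  "moves": [
    {"x":0,"y":0,"z":1,"rx":0,"ry":0,"rz":0,"fingers":1},
    {"x":0,"y":0,"z":2,"rx":0,"ry":0,"rz":0,"fingers":1},
    {"x":0,"y":0,"z":2,"rx":0,"ry":0,"rz":0,"fingers":1}
  ]
}}

```text
time_s: 4.58
tool_pos: [0.6038, 0.1746, 0.0862]
tool_rot: [180.0, 0.0, 18.8]
force: [-5.0, -1.0, 11.5]
grip_width: 0.0004
grasp_force: 5.8
```

{"fn": "drive_tool", "kwargs": {
  "moves": [
    {"x":0,"y":0,"z":-10,"rx":0,"ry":0,"rz":0,"fingers":1},
    {"x":0,"y":0,"z":-25,"rx":0,"ry":0,"rz":0,"fingers":1},
    {"x":-22,"y":-32,"z":-25,"rx":0,"ry":0,"rz":0,"fingers":1},
    {"x":-42,"y":-64,"z":-25,"rx":0,"ry":0,"rz":0,"fingers":1},
    {"x":-42,"y":-64,"z":-14,"rx":0,"ry":0,"rz":0,"fingers":1},
    {"x":-42,"y":-64,"z":-10,"rx":0,"ry":0,"rz":0,"fingers":1},
    {"x":-42,"y":-64,"z":-7,"rx":0,"ry":0,"rz":0,"fingers":1},
    {"x":-42,"y":-64,"z":-5,"rx":0,"ry":0,"rz":0,"fingers":1},
    {"x":-42,"y":-64,"z":-3,"rx":0,"ry":0,"rz":0,"fingers":1},
    {"x":-42,"y":-64,"z":-2,"rx":0,"ry":0,"rz":0,"fingers":1},
    {"x":-42,"y":-64,"z":-1,"rx":0,"ry":0,"rz":0,"fingers":1},
    {"x":-42,"y":-64,"z":0,"rx":0,"ry":0,"rz":0,"fingers":1},
    {"x":-42,"y":-64,"z":0,"rx":0,"ry":0,"rz":0,"fingers":1}
  ]
}}

```text
time_s: 6.2
tool_pos: [0.544, 0.221, 0.0862]
tool_rot: [179.9, -0.0, 18.8]
force: [-4.8, -2.3, 11.5]
grip_width: 0.001
grasp_force: 6.0
```

{"fn": "drive_tool", "kwargs": {
  "moves": [
    {"x":0,"y":0,"z":-10,"rx":0,"ry":0,"rz":0,"fingers":1},
    {"x":0,"y":0,"z":-25,"rx":0,"ry":0,"rz":0,"fingers":1},
    {"x":-38,"y":2,"z":-25,"rx":0,"ry":0,"rz":0,"fingers":1},
    {"x":-77,"y":4,"z":-25,"rx":0,"ry":0,"rz":0,"fingers":1},
    {"x":-77,"y":4,"z":-14,"rx":0,"ry":0,"rz":0,"fingers":1},
    {"x":-77,"y":4,"z":-10,"rx":0,"ry":0,"rz":0,"fingers":1},
    {"x":-77,"y":4,"z":-7,"rx":0,"ry":0,"rz":0,"fingers":1},
    {"x":-77,"y":4,"z":-5,"rx":0,"ry":0,"rz":0,"fingers":1},
    {"x":-77,"y":4,"z":-3,"rx":0,"ry":0,"rz":0,"fingers":1},
    {"x":-77,"y":4,"z":-2,"rx":0,"ry":0,"rz":0,"fingers":1},
    {"x":-77,"y":4,"z":-1,"rx":0,"ry":0,"rz":0,"fingers":1},
    {"x":-77,"y":4,"z":0,"rx":0,"ry":0,"rz":0,"fingers":1},
    {"x":-77,"y":4,"z":0,"rx":0,"ry":0,"rz":0,"fingers":1}
  ]
}}

```text
time_s: 7.82
tool_pos: [0.4725, 0.1932, 0.0862]
tool_rot: [180.0, -0.0, 18.8]
force: [-3.5, -1.1, 13.1]
grip_width: 0.0004
grasp_force: 6.5
```

{"fn": "drive_tool", "kwargs": {
  "moves": [
    {"x":0,"y":0,"z":-10,"rx":0,"ry":0,"rz":0,"fingers":1},
    {"x":0,"y":0,"z":-25,"rx":0,"ry":0,"rz":0,"fingers":1},
    {"x":-18,"y":35,"z":-25,"rx":0,"ry":0,"rz":0,"fingers":1},
    {"x":-35,"y":69,"z":-25,"rx":0,"ry":0,"rz":0,"fingers":1},
    {"x":-35,"y":69,"z":-14,"rx":0,"ry":0,"rz":0,"fingers":1},
    {"x":-35,"y":69,"z":-10,"rx":0,"ry":0,"rz":0,"fingers":1},
    {"x":-35,"y":69,"z":-7,"rx":0,"ry":0,"rz":0,"fingers":1},
    {"x":-35,"y":69,"z":-5,"rx":0,"ry":0,"rz":0,"fingers":1},
    {"x":-35,"y":69,"z":-3,"rx":0,"ry":0,"rz":0,"fingers":1},
    {"x":-35,"y":69,"z":-2,"rx":0,"ry":0,"rz":0,"fingers":1},
    {"x":-35,"y":69,"z":-1,"rx":0,"ry":0,"rz":0,"fingers":1},
    {"x":-35,"y":69,"z":0,"rx":0,"ry":0,"rz":0,"fingers":1},
    {"x":-35,"y":69,"z":0,"rx":0,"ry":0,"rz":0,"fingers":1}
  ]
}}

```text
time_s: 9.45
tool_pos: [0.4613, 0.1168, 0.0862]
tool_rot: [180.0, 0.0, 18.9]
force: [-7.2, -0.6, 14.7]
grip_width: 0.0005
grasp_force: 7.3
```

{"fn": "drive_tool", "kwargs": {
  "moves": [
    {"x":0,"y":0,"z":-10,"rx":0,"ry":0,"rz":0,"fingers":1},
    {"x":0,"y":0,"z":-25,"rx":0,"ry":0,"rz":0,"fingers":1},
    {"x":21,"y":32,"z":-25,"rx":0,"ry":0,"rz":0,"fingers":1},
    {"x":42,"y":64,"z":-25,"rx":0,"ry":0,"rz":0,"fingers":1},
    {"x":42,"y":64,"z":-14,"rx":0,"ry":0,"rz":0,"fingers":1},
    {"x":42,"y":64,"z":-10,"rx":0,"ry":0,"rz":0,"fingers":1},
    {"x":42,"y":64,"z":-7,"rx":0,"ry":0,"rz":0,"fingers":1},
    {"x":42,"y":64,"z":-5,"rx":0,"ry":0,"rz":0,"fingers":1},
    {"x":42,"y":64,"z":-3,"rx":0,"ry":0,"rz":0,"fingers":1},
    {"x":42,"y":64,"z":-2,"rx":0,"ry":0,"rz":0,"fingers":1},
    {"x":42,"y":64,"z":-1,"rx":0,"ry":0,"rz":0,"fingers":1},
    {"x":42,"y":64,"z":0,"rx":0,"ry":0,"rz":0,"fingers":1},
    {"x":42,"y":64,"z":0,"rx":0,"ry":0,"rz":0,"fingers":1}
  ]
}}

```text
time_s: 11.08
tool_pos: [0.5216, 0.0697, 0.0862]
tool_rot: [180.0, 0.0, 18.9]
force: [-5.3, -0.4, 12.6]
grip_width: 0.0004
grasp_force: 6.5
```

{"fn": "drive_tool", "kwargs": {
  "moves": [
    {"x":0,"y":0,"z":-10,"rx":0,"ry":0,"rz":0,"fingers":1},
    {"x":0,"y":0,"z":-25,"rx":0,"ry":0,"rz":0,"fingers":1},
    {"x":38,"y":-2,"z":-25,"rx":0,"ry":0,"rz":0,"fingers":1},
    {"x":77,"y":-4,"z":-25,"rx":0,"ry":0,"rz":0,"fingers":1},
    {"x":77,"y":-4,"z":-14,"rx":0,"ry":0,"rz":0,"fingers":1},
    {"x":77,"y":-4,"z":-10,"rx":0,"ry":0,"rz":0,"fingers":1},
    {"x":77,"y":-4,"z":-7,"rx":0,"ry":0,"rz":0,"fingers":1},
    {"x":77,"y":-4,"z":-5,"rx":0,"ry":0,"rz":0,"fingers":1},
    {"x":77,"y":-4,"z":-3,"rx":0,"ry":0,"rz":0,"fingers":1},
    {"x":77,"y":-4,"z":-2,"rx":0,"ry":0,"rz":0,"fingers":1},
    {"x":77,"y":-4,"z":-1,"rx":0,"ry":0,"rz":0,"fingers":1},
    {"x":77,"y":-4,"z":0,"rx":0,"ry":0,"rz":0,"fingers":1},
    {"x":77,"y":-4,"z":0,"rx":0,"ry":0,"rz":0,"fingers":1}
  ]
}}

```text
time_s: 12.7
tool_pos: [0.5932, 0.0976, 0.0862]
tool_rot: [179.9, 0.0, 18.8]
force: [-4.9, -2.0, 12.3]
grip_width: 0.0007
grasp_force: 5.9
```

All six ended at tip height 78 mm. I'll clear the arm and check.

{"fn": "drive_tool", "kwargs": {
  "moves": [
    {"x":0,"y":0,"z":-10,"rx":0,"ry":0,"rz":0,"fingers":1},
    {"x":0,"y":0,"z":-40,"rx":0,"ry":0,"rz":0,"fingers":1},
    {"x":0,"y":0,"z":-90,"rx":0,"ry":0,"rz":0,"fingers":1},
    {"x":0,"y":30,"z":-140,"rx":0,"ry":0,"rz":0,"fingers":1},
    {"x":0,"y":80,"z":-140,"rx":0,"ry":0,"rz":0,"fingers":1},
    {"x":0,"y":130,"z":-140,"rx":0,"ry":0,"rz":0,"fingers":1},
    {"x":0,"y":180,"z":-140,"rx":0,"ry":0,"rz":0,"fingers":1},
    {"x":0,"y":230,"z":-140,"rx":0,"ry":0,"rz":0,"fingers":1},
    {"x":0,"y":280,"z":-140,"rx":0,"ry":0,"rz":0,"fingers":1},
    {"x":0,"y":320,"z":-140,"rx":0,"ry":0,"rz":0,"fingers":1},
    {"x":0,"y":320,"z":-140,"rx":0,"ry":0,"rz":0,"fingers":1},
    {"x":0,"y":320,"z":-140,"rx":0,"ry":0,"rz":0,"fingers":1}
  ]
}}

```text
time_s: 14.2
tool_pos: [0.6965, -0.2038, 0.2241]
tool_rot: [-179.9, -0.0, 18.9]
force: [0.0, 1.0, -0.1]
grip_width: -0.0001
grasp_force: 0.0
```

Run:
```python
from h import *
a=[cv2.convertScaleAbs(rect(vision.read_camera(n),.533,.1435,.08,n=400),alpha=1.6) for n in('top','scene')]
cv2.imwrite('pics/after.png',np.hstack(a))
```

```text
(no output)
```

View pics/after.png

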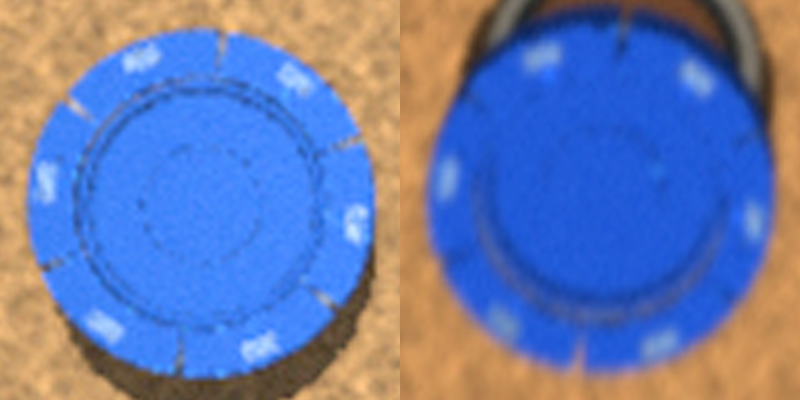

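In the top view (left half) all six sections have the same shade as the panel. The rim spans about (27–375, 28–378), which is 174 mm, still centred where it started.

```bash
python3 -c "
from cell import workorder
print(workorder.sign_off())"
```

```text
the job is handed in; nothing more can be done
None
```

I pressed all six lid sections down to their shut height with about 11–15 N each, and the tub still stands where it was. I've handed the job in, but it returned no verdict.

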